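# Book a finished glass globe: ticket to the next rail, globe to its pocket

## Task

The amber job is finished. First lift the amber ticket off the red-tipped rail over its upturned end stop and hang it on the empty blue-tipped rail, behind that rail's end stop, and let it go; then take the amber glass globe from its cradle and set it gently, without dropping it or pressing it down hard, into the tray pocket ringed in amber. Leave the green ticket, the green globes and everything else as they are.

Things in the scene. Friction and masses are not known exactly. Their poses are not given: they have to be found in the camera images.
- rack: Fixed ticket rack, origin on the work surface below its cross bar's middle; x points away from the robot along the rails, y along the cross bar. Foot 70 x 350 x 10 mm; posts 18 mm square, 312 mm high, at y = +-165 mm; cross bar 12 mm square at height 150 mm. Three rails stand out from it to -x, at y = -100, 0, +100 mm in any order, their end stops' inner faces at x = -95 mm.
- light_bar (a point): Centre of the rack's white LED light bar over the rails: 30 x 360 x 22 mm along the rack's x, y, z; underside 290 mm above the work surface (140 above the rails), near edge 25 mm behind the end stops; 14 mm square arms join its ends to the posts. It overhangs the tickets: come in from the robot's side, tilted about 40 degrees, fingers pointing down and away from the robot.
- rail_red: Fixed rail with red ends; the amber ticket hangs on it at first. Origin on its axis at the end stop's inner face; x along the level rail to the cross bar (away from the robot), z up. Steel bar 8 mm thick from x = 0 to 80 mm, then a red root clamp 26 mm wide, 22 high. End stop: an upturned red tongue, x -6 to 0, 8 mm wide in y, z -4 to +16 mm.
- rail_blue: Fixed rail with blue ends, empty at first: the amber ticket belongs here. Same shape, size, origin and axes as the red one.
- rail_white: Fixed rail with white ends, carrying the green ticket. Same shape, size, origin and axes as the red one.
- amber_tag: Loose ticket carrier, about 60 g: grey and amber frame 10 mm thick in x, amber plate below (50 mm wide, z -46 to -92 mm). Origin in its eye, on the rail's axis when hanging; x along the rail, y across, z up. The closed eye leaves a rail only over the end stop: top an inverted V (45 degree sides) that sits on the rail, side walls at y = +-13 mm, lower edge at z = -38 mm. Raised 24 mm it passes the stop with 10 mm to spare above and below.
- amber_grip (a point): Middle of the amber ticket's grip, 34 mm above the ticket's origin: an upright amber stem 12 mm wide in y, 10 mm in x, reaching from 10 to 48 mm above the origin. Grip it across y.
- green_tag: A carrier of the same shape with a green plate on the white rail: leave it hanging.
- amber_globe: Loose hollow amber glass globe, sphere of 44 mm diameter, about 35 g, with a small brass cap (look only) at first on top. Origin at its centre.
- cradle: Fixed black rubber block 50 x 50 x 22 mm (z), origin under its centre, with a six-sided rim on top (25 mm across inside, 35 outside, its top at z = 32 mm) that holds the amber globe, whose centre then lies 50 mm above the work surface.
- tray: Fixed grey tray, base 235 x 85 x 6 mm (its x, y, z), origin under its centre. Three dimple pockets at x = -75, 0 and +75 mm, y = 0: six-sided rims 25 mm across inside, 35 outside, tops at z = 16 mm. A globe seated in one has its centre 18 mm above the rim (34 mm above the work surface).
- amber_pocket: The pocket where the amber globe belongs: one of the tray's three pockets, marked by a thin amber ring 40 mm across (look only). Origin at the pocket's centre, at the height of its rim's top, z up.
- green_globe_1: Green glass globe, 44 mm, in another tray pocket; origin at its centre. Leave it.
- green_globe_2: Green glass globe, 44 mm, in the remaining tray pocket; origin at its centre. Leave it.
- loupe: Loose black eye loupe, 36 mm across, 30 mm high, origin under its centre. Leave it.
- tin: Loose closed aluminium tin, 87 mm across, 34 mm high, origin under its centre. Leave it.
Not all that is in view belongs to the job. What is shaped like the amber_globe but pink is not meant.

How it is judged (in metres and radians):
On the way, in this order (a step that is already met when the one before it is completed fails the run):
1. the amber ticket is off the red rail, past its end stop, and held clear of it (x of amber_tag in the frame of rail_red below -0.013 m and height (world z) of amber_tag above 0.12 m), for 0.1 s.
2. the amber ticket hangs on the blue rail behind its end stop, let go (x of amber_tag in the frame of rail_blue between 0.008 and 0.076 m and y of amber_tag in the frame of rail_blue between -0.006 and 0.006 m and z of amber_tag in the frame of rail_blue between -0.006 and 0.006 m and angle between amber_tag's own z axis and vertical below 0.2 rad and contact force between amber_tag and the fingers below 0.1 N and contact force between amber_tag and rail_blue above 0.1 N and linear speed of amber_tag below 0.05 m/s), for 0.3 s.
3. the amber globe is lifted out of its cradle (z of amber_globe in the frame of cradle above 0.065 m and contact force between amber_globe and the fingers above 1 N), for 0.1 s.
At the end, for the whole second after the job is handed in: The amber ticket hangs on the blue rail (8 to 76 mm behind the inner face of the end stop, within 6 mm of the rail's axis in y and z, tilted under 0.2 rad), and the amber globe rests in the amber-ringed pocket (centre within 4 mm sideways, 14 to 22 mm above the rim); both let go and still (all of step 2 and horizontal distance between amber_globe and amber_pocket below 0.004 m and z of amber_globe in the frame of amber_pocket between 0.014 and 0.022 m and contact force between amber_globe and the fingers below 0.1 N and linear speed of amber_globe below 0.03 m/s); the robot touches nothing.
It fails at once if the amber globe is pressed hard on the tray (over 20 N) (contact force between amber_globe and tray above 20 N).
It fails at once if the amber globe is dropped (moves faster than 0.5 m/s without being held: a fall of more than about 12 mm) (contact force between amber_globe and the fingers below 0.05 N and linear speed of amber_globe above 0.5 m/s).
It fails at once if the green ticket is moved from its place (more than 15 mm) (distance of green_tag from where it was at the start of the episode above 0.015 m).
It fails at once if a green globe is moved (more than 8 mm) (distance of any of green_globe_1, green_globe_2 from where it was at the start of the episode above 0.008 m).
It fails at once if the loupe or tin is moved (more than 20 mm) (distance of any of loupe, tin from where it was at the start of the episode above 0.02 m).
It also fails if it takes over 64 s, if anything falls off the work surface, if the arm or the gripper's body presses on something with over 40 N, if the wrist force passes 120 N, or if a joint passes its speed limit or range.

## Robot

A 7-joint arm with a two-finger parallel gripper is mounted at the origin on the work surface. World frame = base frame: x ahead of the robot, y to its left, z up, the work surface at z = 0. Lengths are in mm, angles in rad, forces in N, time in s.
With the tool pointing down it reaches from about 425 to 875 mm from the base axis. Payload 8.4 kg.
Tool frame: the origin (TCP) lies midway between the tips of the shut fingers; the grasp point (between the pads) lies 19 mm behind it; x points along the fingers, z is the direction in which the jaws open and shut, and the axes are right-handed (so a half turn about x gives the same grasp; the last joint's range is limited). The gripper opens to 85 mm and grips with 20 to 120 N. Pads are 22 mm wide; open, the fingers measure 114 mm over their backs; the gripper's body (76 mm by 85 mm) begins 54 mm behind the grasp point. The pads swing forward as they close: fully open they stand 13 mm farther back than shut.
Start: joints at [1.08, 0.333, 0.04, 1.465, -0.013, 1.343, -0.059], TCP at [248.18, -600.724, 208.308] pointing down, gripper open.
Joint ranges: [-2.58, 2.58], [-0.38, 2.09], [-1.3, 1.39], [0.25, 2.4], [-1.5, 4.64], [0.08, 2.09], [-2.65, 2.65]. Speed limits (rad/s): [2.22, 2.22, 2.79, 2.79, 3.14, 3.14, 3.14].

## Interface

Orientations are given as [roll, pitch, yaw] about the fixed x, y, z axes, in that order (R = Rz(yaw) Ry(pitch) Rx(roll)).
In Python, from bench import movep, line_to, movej, let_go, clamp, dwell, inverse_kinematics, get_image, calibration, Unreachable, job_done, read_clock, read_joints, read_qd, read_effort, read_tcp_pos, read_ee_rot, read_contact_force, read_wrist_torque, read_opening gives the robot as it stands. Calls block until the motion is done:
- movep(position, orientation): joint-space move of the TCP to a pose.
- line_to(position, rot=None, feed=150): straight line of the TCP; rot=None keeps the orientation; feed is the mean speed in mm/s.
- movej(angles): joint-space move.
- let_go() and clamp(force=None): open the fingers fully, or close them until they stop; force is the grip in N (None keeps the last).
- dwell(seconds).
- inverse_kinematics(position, orientation): joint angles nearest the present ones, or None.
- get_image(name): name is "scene" or "top"; returns the picture (480x640x3 uint8, red, green, blue); there is no depth.
- calibration(name): a dict with "K" (3x3 intrinsics, pixels), "distortion" ([k1, k2, p1, p2, k3] as OpenCV has them; the pictures are not rectified), "world_from_camera" (4x4, takes a point from camera to world coordinates). Camera axes: x right, y down, z forward; pixel columns grow to the right and rows downward; lengths in mm; the calibration is good to about 2 mm. A picture is of the moment at which its call begins. calibration takes no time and is no camera call.
A pose or a line that the arm cannot do raises Unreachable and nothing moves.
- job_done(): hands the job in, once; it reports no verdict.
Readings, each from a call of its own:
- read_clock(): time.
- read_joints(): joint angles.
- read_qd(): joint speeds.
- read_effort(): joint torques, N m.
- read_tcp_pos(): TCP position.
- read_ee_rot(): TCP orientation.
- read_contact_force(): force on the tool from outside, world axes, zero at the start.
- read_wrist_torque(): the same for the moment, N m.
- read_opening(): finger opening in mm.
Only numpy, scipy, OpenCV 4.12 (cv2) and the standard library are available. Lean on these libraries where they do the work, as an engineer would, in place of code of your own. Each camera call takes 0.05 s, during which the arm holds its last target.

## Working session

There is one attempt and no reset: what is moved stays moved. The work goes in short steps, each a Python script; the robot and the scene stay as the last script left them, time stands still between calls to the robot, and variables do not carry over. Pictures are saved under pics/ and viewed, and the job is handed in when it is done.

```bash
mkdir -p pics; ls; python3 - <<'E'
from bench import *
import cv2
for n in("scene","top"):
    im=get_image(n); cv2.imwrite(f"pics/{n}0.png",im[:,:,::-1])
    c=calibration(n); print(n,c["K"],c["distortion"],c["world_from_camera"])
print(read_clock(),read_tcp_pos(),read_ee_rot(),read_opening())
E
```

```text
pics
scene [[484.2657565    0.         316.82840869]
 [  0.         484.2657565  237.52983024]
 [  0.           0.           1.        ]] [-0.10292804  0.          0.          0.          0.        ] [[ 2.61108883e-01  5.92203970e-01 -7.62310048e-01  1.33909565e+03]
 [ 9.65305698e-01 -1.58012261e-01  2.07887072e-01 -2.95370352e+02]
 [ 2.65721462e-03 -7.90143394e-01 -6.12916271e-01  8.52319459e+02]
 [ 0.00000000e+00  0.00000000e+00  0.00000000e+00  1.00000000e+00]]
top [[582.85113863   0.         324.15153817]
 [  0.         582.85113863 240.28606042]
 [  0.           0.           1.        ]] [-0.15209596  0.          0.          0.          0.        ] [[ 1.89179461e-02 -9.98337149e-01  5.44522619e-02  4.63559890e+02]
 [-9.99817718e-01 -1.87494105e-02  3.60434369e-03 -5.44017132e+01]
 [-2.57740239e-03 -5.45105230e-02 -9.98509870e-01  1.31127243e+03]
 [ 0.00000000e+00  0.00000000e+00  0.00000000e+00  1.00000000e+00]]
0.1 [ 248.00804445 -600.35471381  207.49950713] [-3.04527123  1.56933293  2.05891346] 85.61994185253802
```

View pics/scene0.png

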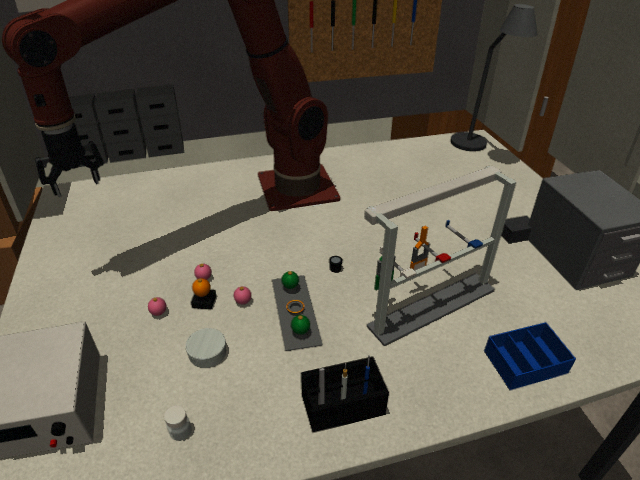

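View pics/top0.png

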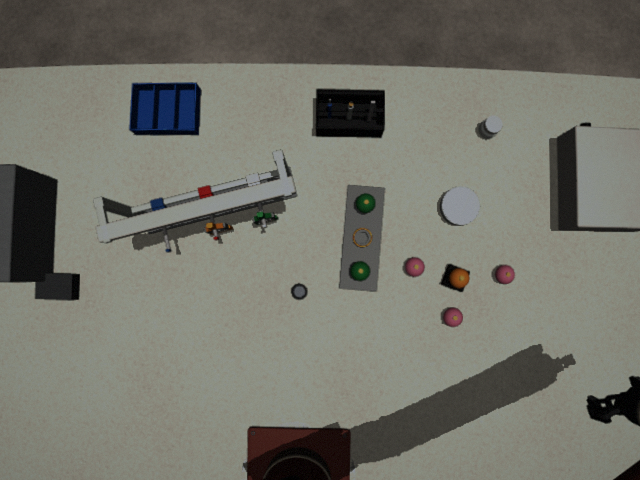

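The scene view shows the rack at about (440,250), the tray at (296,310) with its amber-ringed pocket in the middle (295,307), and the amber globe at (201,288) among three pink ones. In the top view the light bar runs from (100,235) to (295,190), with the rails showing in front of it: blue at (168,242), red at (215,232) and white at (264,222). I'll zoom in.

```bash
python3 - <<'E'
import cv2
a=cv2.imread("pics/scene0.png")[155:345,340:540]; cv2.imwrite("pics/s_c.png",cv2.convertScaleAbs(cv2.resize(a,None,fx=3.1,fy=3.1,interpolation=cv2.INTER_CUBIC),alpha=1.5))
a=cv2.imread("pics/top0.png")[145:265,90:310]; cv2.imwrite("pics/t_c.png",cv2.convertScaleAbs(cv2.resize(a,None,fx=3.6,fy=3.6,interpolation=cv2.INTER_CUBIC),alpha=1.6))
a=cv2.imread("pics/top0.png")[180:340,330:530]; cv2.imwrite("pics/t_d.png",cv2.convertScaleAbs(cv2.resize(a,None,fx=3.6,fy=3.6,interpolation=cv2.INTER_CUBIC),alpha=1.6))
E
```

```text
(no output)
```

View pics/s_c.png

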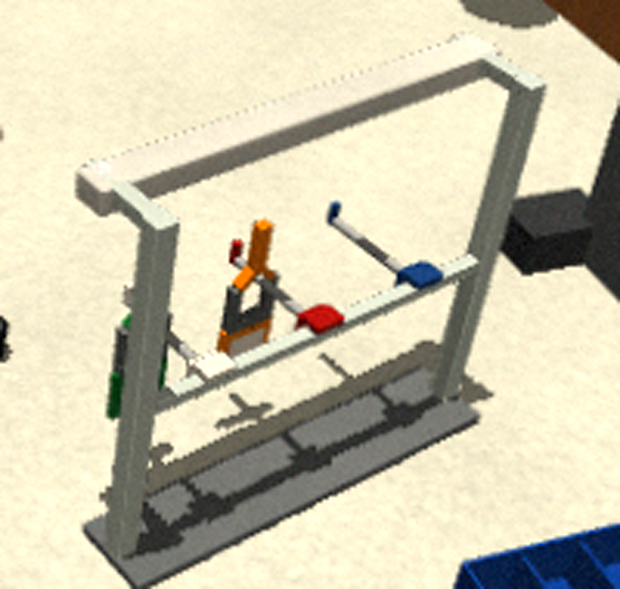

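View pics/t_c.png

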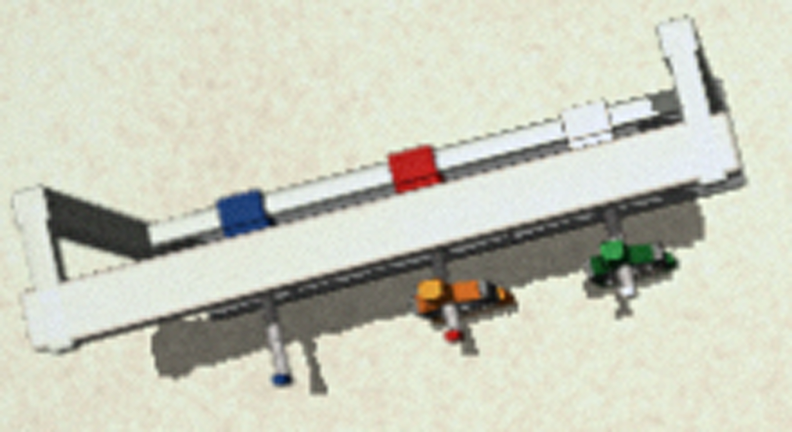

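View pics/t_d.png

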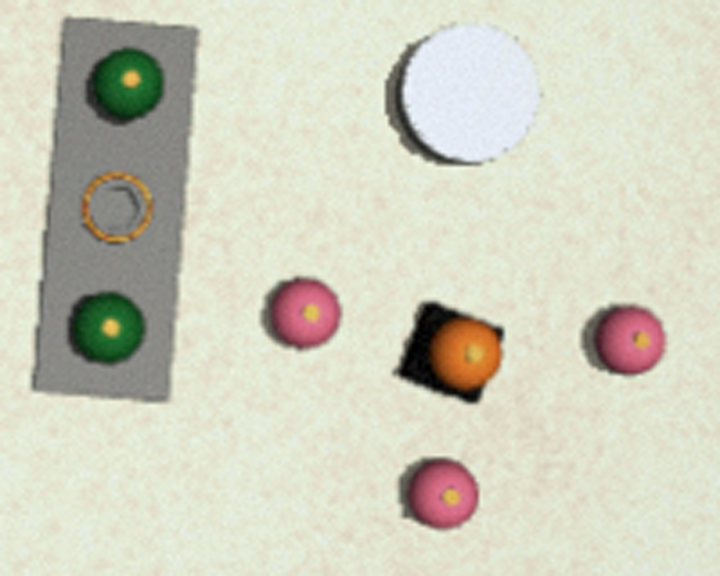

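```bash
cat > vis.py <<'E'
import cv2,numpy as np
from bench import calibration
C={n:calibration(n) for n in("scene","top")}
def ray(n,uv):
    c=C[n];p=cv2.undistortPoints(np.array(uv,float).reshape(-1,1,2),c["K"],np.array(c["distortion"])).reshape(-1,2)
    T=np.array(c["world_from_camera"]);d=np.c_[p,np.ones(len(p))]@T[:3,:3].T
    return T[:3,3],d/np.linalg.norm(d,axis=1)[:,None]
def plane(n,uv,z):
    o,d=ray(n,uv);return o+d*((z-o[2])/d[:,2])[:,None]
def tri(us,ut):
    (o1,d1),(o2,d2)=ray("scene",us),ray("top",ut);d1=d1[0];d2=d2[0]
    s=np.linalg.lstsq(np.c_[d1,-d2],o2-o1,rcond=None)[0]
    a=o1+s[0]*d1;b=o2+s[1]*d2;return (a+b)/2,np.linalg.norm(a-b)
def proj(n,P):
    c=C[n];T=np.linalg.inv(np.array(c["world_from_camera"]))
    return cv2.projectPoints(np.array(P,float).reshape(-1,1,3),cv2.Rodrigues(T[:3,:3])[0],T[:3,3],c["K"],np.array(c["distortion"]))[0].reshape(-1,2)
R={"red":[((0,170,60),(5,255,255)),((172,170,60),(180,255,255))],"amber":[((7,170,70),(22,255,255))],"blue":[((105,120,40),(125,255,255))],"green":[((50,120,25),(80,255,255))],"pink":[((160,80,80),(178,200,255))]}
def mask(im,c):
    h=cv2.cvtColor(im,cv2.COLOR_RGB2HSV);m=0
    for a,b in R[c]: m=m|cv2.inRange(h,np.array(a),np.array(b))
    return m
def comps(im,c,roi,mn=4):
    x0,y0,x1,y1=roi;m=np.zeros(im.shape[:2],np.uint8);m[y0:y1,x0:x1]=mask(im,c)[y0:y1,x0:x1]
    n,l,s,ce=cv2.connectedComponentsWithStats(m)
    return [(s[i].tolist(),ce[i].round(1).tolist()) for i in range(1,n) if s[i,4]>=mn]
E
python3 - <<'E'
from vis import *
for n,roi in(("scene",(340,155,540,345)),("top",(90,145,310,265))):
    im=cv2.imread(f"pics/{n}0.png")[:,:,::-1].copy()
    for c in("red","blue","amber","green"): print(n,c,comps(im,c,roi))
    roi={"scene":(130,250,340,360),"top":(330,180,530,340)}[n]
    for c in("amber","green"): print(n,c,comps(im,c,roi))
im=cv2.imread("pics/top0.png")
g=cv2.cvtColor(im,cv2.COLOR_BGR2HSV)
print(im[210,250],im[205,100],im[190,350],im[200,220])
E
```

```text
scene red [([415, 233, 3, 2, 5], [416.2, 233.4]), ([436, 253, 15, 9, 77], [443.4, 257.0])]
scene blue [([447, 221, 2, 2, 4], [447.5, 221.5]), ([469, 240, 14, 8, 65], [475.6, 242.9]), ([487, 324, 53, 21, 632], [517.1, 335.9]), ([527, 339, 4, 4, 7], [528.9, 340.9])]
scene amber [([415, 226, 13, 23, 132], [422.0, 237.4]), ([410, 258, 17, 11, 49], [416.9, 262.9])]
scene green [([380, 257, 2, 4, 6], [380.7, 258.5]), ([391, 270, 3, 9, 12], [392.2, 273.9]), ([375, 275, 5, 15, 45], [376.9, 281.8])]
scene amber [([200, 264, 3, 2, 6], [201.0, 264.5]), ([288, 272, 4, 2, 6], [289.5, 272.7]), ([193, 278, 17, 18, 233], [200.7, 286.4]), ([240, 287, 3, 3, 7], [241.0, 288.0]), ([154, 298, 3, 3, 6], [154.8, 299.2]), ([286, 300, 18, 13, 58], [294.5, 306.2]), ([299, 316, 3, 3, 9], [300.0, 317.0])]
scene green [([282, 272, 17, 17, 216], [289.8, 280.1]), ([291, 315, 19, 20, 266], [300.2, 324.7])]
top red [([198, 186, 14, 12, 120], [204.5, 191.6]), ([214, 237, 4, 2, 6], [215.5, 237.5])]
top blue [([151, 198, 14, 13, 119], [157.0, 204.1]), ([166, 249, 3, 3, 7], [167.3, 250.0])]
top amber [([206, 223, 7, 9, 41], [208.7, 226.0]), ([215, 223, 8, 6, 34], [218.9, 225.5]), ([228, 225, 2, 3, 5], [228.6, 225.8])]
top green [([254, 212, 17, 9, 81], [261.8, 215.4])]
top amber [([355, 229, 5, 4, 6], [356.7, 230.2]), ([353, 236, 6, 10, 12], [354.6, 241.0]), ([360, 246, 4, 1, 4], [361.5, 246.0]), ([451, 269, 18, 19, 251], [459.5, 277.6])]
top green [([356, 194, 19, 19, 246], [365.1, 202.8]), ([351, 262, 19, 18, 246], [359.5, 270.6])]
[59 64 67] [138 143 140] [80 83 84] [146 148 144]
```

```bash
python3 - <<'E'
from vis import *
np.set_printoptions(precision=1,suppress=True)
p=plane("top",[(157,204.1),(204.5,191.6),(253,179.7)],159);print("clamps",p,np.diff(p,axis=0),np.linalg.norm(np.diff(p,axis=0),axis=1))
d=p[0]-p[2];print("yaw",np.degrees(np.arctan2(-d[0],d[1])))
s=plane("scene",[(475.6,242.9),(443.4,257)],159);print(s,"yaw",np.degrees(np.arctan2(-(s[0]-s[1])[0],(s[0]-s[1])[1])))
print("blue tongue",tri((447.6,222),(167.7,250.1)))
print("red tongue",tri((416.2,234.),(215.8,238)))
print("pl",plane("top",[(167.7,250.1),(215.7,238)],164),plane("scene",[(447.6,222),(416.2,234)],164))
print("grip top tri",tri((424.5,227.5),(208.9,225.5)))
print("globe",plane("top",[(459.5,277.6)],50),plane("scene",[(201.2,287.2)],50))
g=plane("top",[(365.1,202.8),(359.5,270.6)],34);print("greens top",g,np.linalg.norm(g[0]-g[1]),g.mean(0)); g=plane("scene",[(289.8,280.1),(300.2,324.7)],34);print("greens sc",g,np.linalg.norm(g[0]-g[1]),g.mean(0))
print("ring",plane("scene",[(294.7,306.5)],12))
# light bar: bright quad in top
im=cv2.imread("pics/top0.png");
m=(im.min(2)[145:265,90:310]>135).astype(np.uint8)*255; m=cv2.morphologyEx(m,cv2.MORPH_OPEN,np.ones((5,5)));
cs,_=cv2.findContours(m,0,2);c=max(cs,key=cv2.contourArea);r=cv2.minAreaRect(c);print(r)
cv2.imwrite("pics/m.png",cv2.resize(m,None,fx=3,fy=3))
a=cv2.imread("pics/top0.png")[215:262,150:250]; cv2.imwrite("pics/t_e.png",cv2.convertScaleAbs(cv2.resize(a,None,fx=8,fy=8,interpolation=0),alpha=1.6))
a=cv2.imread("pics/scene0.png")[210:280,400:490]; cv2.imwrite("pics/s_e.png",cv2.convertScaleAbs(cv2.resize(a,None,fx=8,fy=8,interpolation=0),alpha=1.6))
E
```

```text
clamps [[593.1 287.9 159. ]
 [619.7 191.5 159. ]
 [645.   94.3 159. ]] [[ 26.6 -96.4   0. ]
 [ 25.4 -97.2   0. ]] [100.  100.5]
yaw 15.017474923548757
[[592.  292.2 159. ]
 [618.5 195.  159. ]] yaw 15.250233656138834
blue tongue (array([501.4, 263.7, 160.7]), np.float64(3.294282344530351))
red tongue (array([527.5, 167. , 161.9]), np.float64(3.9557842659259))
pl [[500.7 261.2 164. ]
 [526.6 164.9 164. ]] [[505.6 262.8 164. ]
 [530.2 167.6 164. ]]
grip top tri (array([549.3, 174. , 195.4]), np.float64(2.3853536325585223))
globe [[ 456.5 -346.1   50. ]] [[ 457.4 -342.2   50. ]]
greens top [[ 617.7 -138.5   34. ]
 [ 468.2 -128.5   34. ]] 149.82951438516625 [ 542.9 -133.5   34. ]
greens sc [[ 470.2 -127.5   34. ]
 [ 619.7 -137.2   34. ]] 149.85090811324412 [ 545.  -132.3   34. ]
ring [[ 540.6 -132.    12. ]]
((101.3913803100586, 49.90858840942383), (43.64214324951172, 201.05032348632812), 76.10880279541016)
```

View pics/t_e.png

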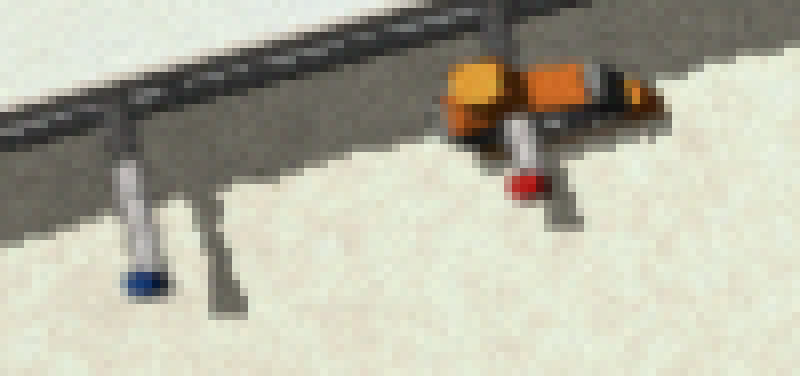

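View pics/s_e.png

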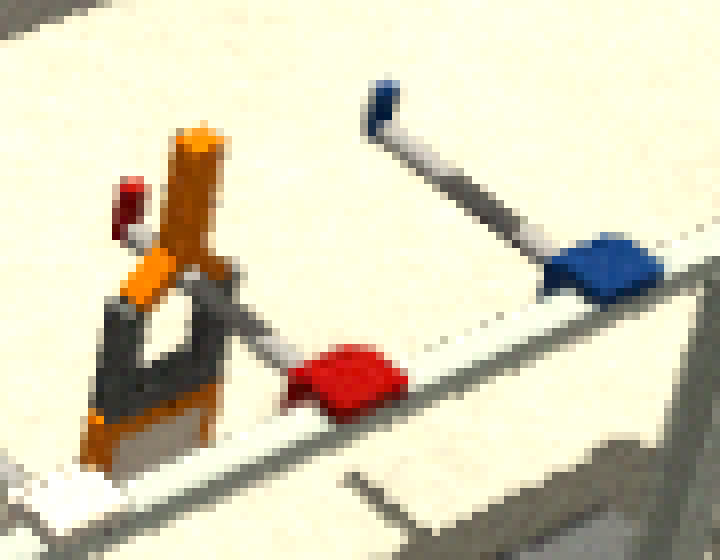

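```bash
cat > geo.py <<'E'
import numpy as np
from scipy.spatial.transform import Rotation as Ro
def rot(xd,zd):
    x=np.array(xd,float);x/=np.linalg.norm(x);z=np.array(zd,float);z-=x*(z@x);z/=np.linalg.norm(z)
    return Ro.from_matrix(np.c_[x,np.cross(z,x),z]).as_euler("xyz")
def tcp(g,rpy,back=19): # TCP for the grasp point g
    return np.array(g,float)+back*Ro.from_euler("xyz",rpy).as_matrix()[:,0]
yaw=np.radians(15.1);ex=np.array([np.cos(yaw),np.sin(yaw),0]);ey=np.array([-np.sin(yaw),np.cos(yaw),0]);ez=np.array([0,0,1.])
def tilt(deg,s=1):
    t=np.radians(deg);return rot(np.sin(t)*ex-np.cos(t)*ez,s*ey)
E
python3 - <<'E'
from vis import *; from geo import *; from bench import *
np.set_printoptions(precision=1,suppress=True)
for n,b,r,g in(("scene",(447.6,220.3),(416,232.4),(424.6,227.2)),("top",(167.6,250.),(215.6,237.6),(209.1,225.0))):
    P=plane(n,[b,r],166);G=plane(n,[g],198);print(n,P,G,"rackframe d",(P[0]-P[1])@np.c_[ex,ey],(G[0]-P[1])@np.c_[ex,ey])
print(tri((447.6,220.3),(167.6,250.)),tri((416,232.4),(215.6,237.6)),tri((424.6,227.2),(209.1,225.)))
for s in(1,-1):
  for dg in(35,40,45):
    o=tilt(dg,s)
    for p in([547,172,184],[547-60*.966,172-16,215],[521,269,184]):
        q=inverse_kinematics(tcp(p,o),o); print(s,dg,p,None if q is None else np.array(q).round(2))
for s in(1,-1):
  o=rot([0,0,-1],[0,s,0])
  for p in([457,-344,50],[544,-133,36],[544,-133,130]): q=inverse_kinematics(tcp(p,o),o); print(s,p,None if q is None else np.array(q).round(2))
E
```

```text
scene [[501.6 264.5 166. ]
 [526.7 168.4 166. ]] [[551.6 174.1 198. ]] rackframe d [ 0.8 99.3] [25.5 -0.9]
top [[500.8 260.8 166. ]
 [527.3 164.7 166. ]] [[549.6 172.  198. ]] rackframe d [-0.5 99.7] [23.4  1.2]
(array([501.5, 262.5, 166. ]), np.float64(3.5248001732781105)) (array([527.8, 166. , 167.1]), np.float64(3.1498668512797643)) (array([550.2, 173.5, 197. ]), np.float64(2.6483375865292107))
1 35 [547, 172, 184] [ 0.2 -0.2 -0.6  2.2 -0.   0.5  1.4]
1 35 [489.04, 156, 215] [ 0.1 -0.4 -0.5  2.3 -0.2  0.6  1.6]
1 35 [521, 269, 184] [ 0.5 -0.1 -1.1  2.2  0.2  0.5  1.1]
1 40 [547, 172, 184] [-0.  -0.2 -0.4  2.3  0.1  0.3  1.3]
1 40 [489.04, 156, 215] None
1 40 [521, 269, 184] [ 0.3 -0.2 -0.9  2.2  0.3  0.4  0.9]
1 45 [547, 172, 184] [-0.  -0.2 -0.4  2.4  0.2  0.2  1.1]
1 45 [489.04, 156, 215] None
1 45 [521, 269, 184] [ 0.5 -0.2 -1.1  2.3  0.4  0.2  0.8]
-1 35 [547, 172, 184] [ 0.9 -0.3 -1.2  2.2 -0.5  0.5 -1.2]
-1 35 [489.04, 156, 215] [-0.1 -0.3 -0.3  2.3 -0.1  0.6 -1.7]
-1 35 [521, 269, 184] [ 0.7 -0.2 -1.2  2.2 -0.   0.5 -1.9]
-1 40 [547, 172, 184] [ 0.9 -0.4 -1.1  2.3 -0.8  0.4 -1. ]
-1 40 [489.04, 156, 215] None
-1 40 [521, 269, 184] [ 0.7 -0.3 -1.2  2.2 -0.2  0.4 -1.7]
-1 45 [547, 172, 184] [ 0.8 -0.3 -1.1  2.3 -0.9  0.3 -0.9]
-1 45 [489.04, 156, 215] None
-1 45 [521, 269, 184] [ 0.7 -0.3 -1.2  2.3 -0.2  0.2 -1.8]
1 [457, -344, 50] [ 1.   0.4 -0.5  1.8  0.2  1.   2. ]
1 [544, -133, 36] [ 0.6  0.4 -0.6  1.9  0.3  1.   1.5]
1 [544, -133, 130] [ 0.7  0.3 -0.6  1.8  0.2  1.1  1.6]
-1 [457, -344, 50] [ 0.7  0.3 -0.1  1.9  0.   1.  -1. ]
-1 [544, -133, 36] [ 0.4  0.3 -0.3  1.9  0.1  0.9 -1.5]
-1 [544, -133, 130] [ 0.5  0.2 -0.3  1.8  0.1  1.1 -1.5]<sys>:0: UserWarning: Gimbal lock detected. Setting third angle to zero since it is not possible to uniquely determine all angles.
```

```bash
cat >> geo.py <<'E'
TAG=np.array([550.5,172.9,150.])
E
python3 - <<'E' 2>/dev/null
from geo import *; from bench import *
np.set_printoptions(precision=2,suppress=True)
for s in(1,-1):
  for dg in(30,35,38,40):
    o=tilt(dg,s);A=Ro.from_euler("xyz",o).as_matrix()[:,0]
    G=TAG+34*ez
    for nm,p in(("via",[480,-100,300]),("pre",G-80*A),("pre50",G-50*A),("g",G),("lift",G+24*ez),("out",G+24*ez-43*ex),("outB",G+24*ez-43*ex+100*ey),("inB",G+24*ez+100*ey)):
        q=inverse_kinematics(tcp(p,o),o); print(s,dg,nm,None if q is None else np.array(q))
E
```

```text
1 30 via [ 0.28 -0.34  0.03  2.09 -0.32  0.97  2.27]
1 30 pre [ 0.29 -0.29 -0.61  2.11 -0.18  0.75  1.6 ]
1 30 pre50 [ 0.32 -0.23 -0.65  2.12 -0.14  0.68  1.56]
1 30 g [ 0.38 -0.11 -0.76  2.13 -0.02  0.57  1.45]
1 30 lift [ 0.36 -0.14 -0.73  2.1  -0.06  0.63  1.49]
1 30 out [ 0.29 -0.25 -0.63  2.18 -0.16  0.65  1.57]
1 30 outB [ 0.18 -0.21 -0.79  2.14  0.05  0.66  1.17]
1 30 inB [ 0.39 -0.1  -0.99  2.05  0.14  0.65  1.13]
1 35 via [ 0.57 -0.37 -0.15  2.14 -0.54  0.94  2.48]
1 35 pre [ 0.11 -0.34 -0.46  2.2  -0.14  0.64  1.55]
1 35 pre50 [ 0.21 -0.28 -0.56  2.21 -0.15  0.57  1.56]
1 35 g [ 0.23 -0.15 -0.62  2.21 -0.01  0.45  1.43]
1 35 lift [ 0.25 -0.18 -0.62  2.18 -0.06  0.51  1.48]
1 35 out [ 0.09 -0.29 -0.47  2.26 -0.1   0.53  1.5 ]
1 35 outB [ 0.49 -0.37 -1.01  2.2  -0.24  0.56  1.41]
1 35 inB [ 0.22 -0.15 -0.84  2.13  0.2   0.55  1.05]
1 38 via None
1 38 pre [ 0.12 -0.38 -0.47  2.26 -0.18  0.57  1.58]
1 38 pre50 [ 0.09 -0.3  -0.47  2.26 -0.1   0.49  1.5 ]
1 38 g [ 0.11 -0.17 -0.51  2.25  0.05  0.38  1.37]
1 38 lift [ 0.14 -0.2  -0.53  2.22 -0.03  0.44  1.44]
1 38 out [ 0.1  -0.32
[... 1405 characters left out ...]
 0.12  0.58 -1.84]
-1 38 pre50 [ 0.2  -0.31 -0.56  2.26 -0.18  0.5  -1.57]
-1 38 g [ 0.91 -0.33 -1.16  2.23 -0.64  0.43 -1.14]
-1 38 lift [ 0.89 -0.37 -1.11  2.2  -0.67  0.51 -1.12]
-1 38 out [ 0.2  -0.33 -0.56  2.3  -0.2   0.47 -1.56]
-1 38 outB [ 0.14 -0.3  -0.77  2.25  0.09  0.49 -2.05]
-1 38 inB [ 0.77 -0.38 -1.24  2.16 -0.38  0.48 -1.58]
-1 40 via None
-1 40 pre None
-1 40 pre50 [ 0.2  -0.33 -0.56  2.29 -0.21  0.45 -1.55]
-1 40 g [ 0.89 -0.35 -1.14  2.26 -0.73  0.4  -1.05]
-1 40 lift [ 0.72 -0.32 -0.99  2.24 -0.55  0.42 -1.22]
-1 40 out [ 0.19 -0.34 -0.56  2.33 -0.22  0.42 -1.54]
-1 40 outB [ 0.14 -0.32 -0.78  2.28  0.11  0.45 -2.08]
-1 40 inB [ 0.42 -0.23 -1.01  2.2   0.11  0.42 -2.04]
```

```bash
python3 - <<'E' 2>&1 | grep -v Warn
from geo import *; from bench import *
import cv2
np.set_printoptions(precision=2,suppress=True)
o=tilt(35);A=Ro.from_euler("xyz",o).as_matrix()[:,0];G=TAG+34*ez
movep(tcp([480,-100,290],o),o); print(read_clock(),read_joints())
movep(tcp(G-75*A,o),o); print(read_clock(),read_joints(),read_tcp_pos()-tcp(G-75*A,o))
for n in("scene","top"): cv2.imwrite(f"pics/{n}1.png",get_image(n)[:,:,::-1])
a=cv2.imread("pics/scene1.png")[120:300,300:540]; cv2.imwrite("pics/s1c.png",cv2.convertScaleAbs(cv2.resize(a,None,fx=3.2,fy=3.2,interpolation=2),alpha=1.5))
a=cv2.imread("pics/top1.png")[145:325,90:310]; cv2.imwrite("pics/t1c.png",cv2.convertScaleAbs(cv2.resize(a,None,fx=3.2,fy=3.2,interpolation=2),alpha=1.6))
E
```

```text
2.2 [ 0.32 -0.38  0.04  2.17 -0.43  0.88  2.39]
3.2417 [ 0.31 -0.35 -0.62  2.2  -0.27  0.63  1.66] [ 0.44 -1.41  0.17]
```

View pics/s1c.png

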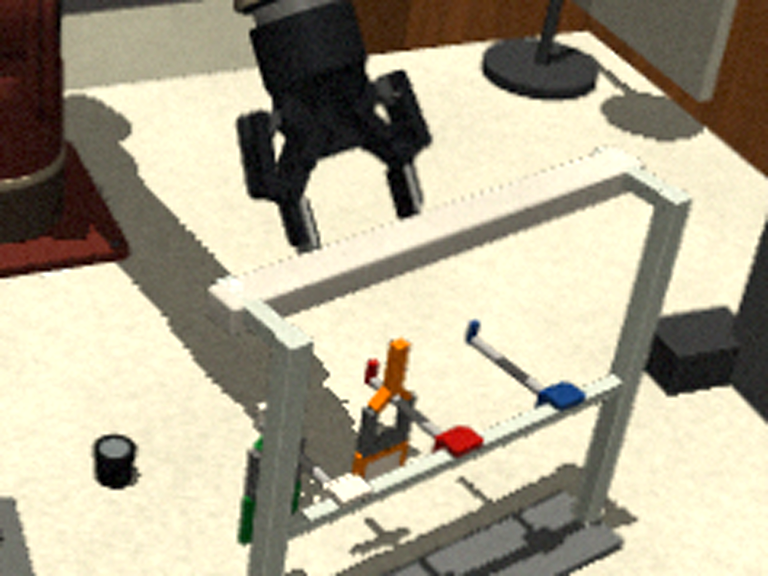

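View pics/t1c.png

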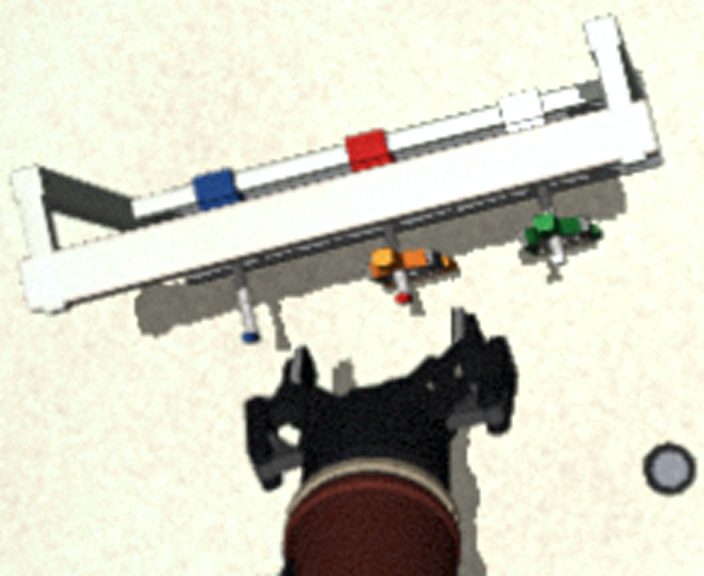

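Both views show the open fingers square to the red rail and the amber stem midway between them. In the top view the fingertip midpoint is about (209,248); in the scene view it is about (412.5,191.5). I'll check those against the projected TCP, then grasp.

```bash
python3 - <<'E' 2>&1 | grep -v Warn
from vis import *; from geo import *; from bench import *
np.set_printoptions(precision=2,suppress=True)
o=tilt(35);A=Ro.from_euler("xyz",o).as_matrix()[:,0];G=TAG+34*ez
t=read_tcp_pos()-13*A
print(proj("top",t),proj("scene",t), proj("scene",[t-42*ey,t+42*ey]),proj("top",[t-42*ey,t+42*ey]))
line_to(tcp(G,o),feed=120); print(read_clock(),read_tcp_pos()-tcp(G,o),read_contact_force())
clamp(50); print(read_clock(),read_opening(),read_contact_force(),read_wrist_torque())
cv2.imwrite("pics/scene2.png",get_image("scene")[:,:,::-1]);cv2.imwrite("pics/top2.png",get_image("top")[:,:,::-1])
a=cv2.imread("pics/scene2.png")[120:300,300:540]; cv2.imwrite("pics/s2c.png",cv2.convertScaleAbs(cv2.resize(a,None,fx=3.2,fy=3.2,interpolation=2),alpha=1.5))
E
```

```text
[[209.78 243.07]] [[414.64 203.23]] [[400.12 208.39]
 [428.67 198.24]] [[231.65 237.57]
 [188.05 248.54]]
4.1167 [ 0.11 -0.24  0.27] [0.5  0.22 0.94]
4.7917 9.903564723638809 [-0.39  0.09  2.53] [-0.23  0.46 -0.01]
```

View pics/s2c.png

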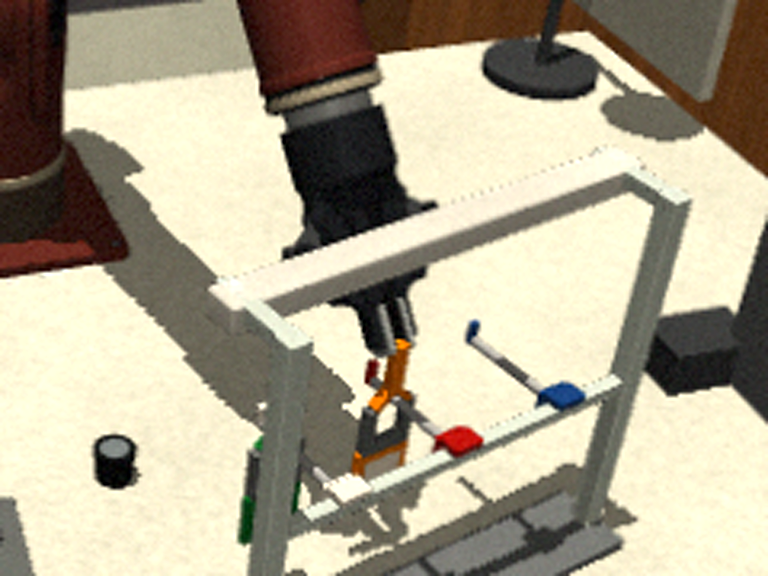

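```bash
python3 - <<'E' 2>&1 | grep -v Warn
from vis import *; from geo import *; from bench import *
np.set_printoptions(precision=2,suppress=True)
t=read_tcp_pos();o=tilt(35);A=Ro.from_euler("xyz",o).as_matrix()[:,0]
print(t,read_ee_rot()-o,proj("top",[t,t-19*A]),proj("scene",[t,t-19*A]),read_opening())
a=cv2.imread("pics/scene2.png")[195:270,390:490]; cv2.imwrite("pics/s2e.png",cv2.convertScaleAbs(cv2.resize(a,None,fx=8,fy=8,interpolation=0),alpha=2))
a=cv2.imread("pics/top2.png")[205:275,160:260]; cv2.imwrite("pics/t2e.png",cv2.convertScaleAbs(cv2.resize(a,None,fx=8,fy=8,interpolation=0),alpha=2))
E
```

```text
[561.22 175.77 168.68] [-0. -0. -0.] [[210.34 220.32]
 [210.05 225.01]] [[425.28 239.73]
 [423.14 231.87]] 9.287618721202172
```

View pics/s2e.png

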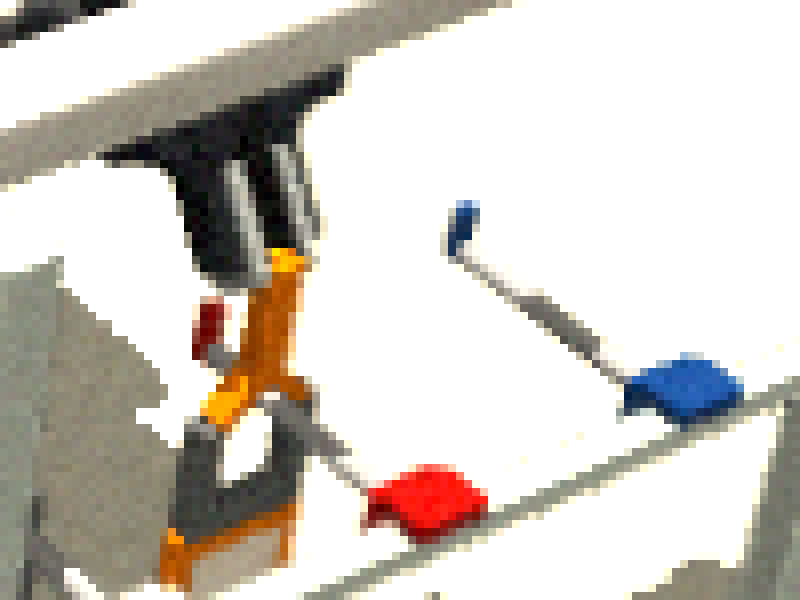

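View pics/t2e.png

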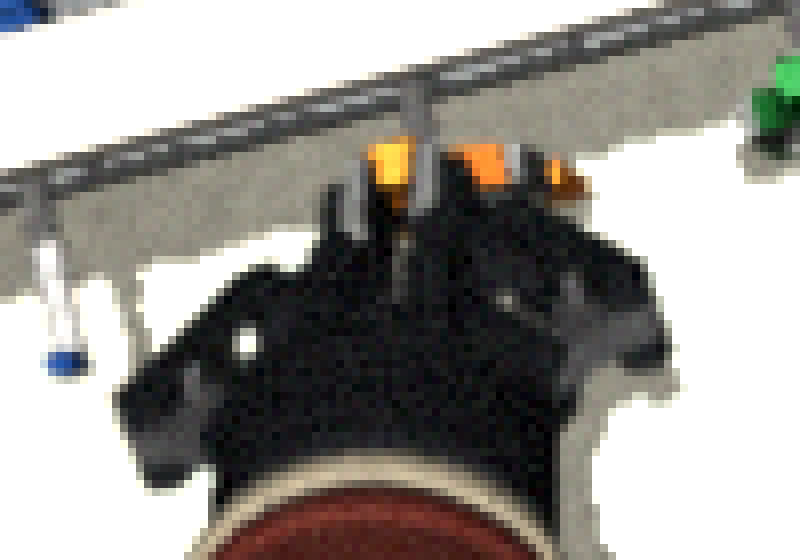

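```bash
python3 - <<'E' 2>&1 | grep -v Warn
from vis import *; from geo import *; from bench import *
np.set_printoptions(precision=2,suppress=True)
o=tilt(35);A=Ro.from_euler("xyz",o).as_matrix()[:,0]
p,e=tri((424.9,226.2),(208.1,224)); t=read_tcp_pos(); print(p,e,t,p-t,"along A",(p-t)@A)
print([round(float(read_opening()),2) for _ in range(6)],[read_tcp_pos() for _ in range(3)])
E
```

```text
[551.5  173.94 200.77] 1.0267385227484256 [561.22 175.77 168.68] [-9.72 -1.83 32.09] along A -31.941574637372177
[9.29, 9.29, 9.29, 9.29, 9.29, 9.29] [array([561.22, 175.77, 168.68]), array([561.22, 175.77, 168.68]), array([561.22, 175.77, 168.68])]
```

```bash
python3 - <<'E' 2>&1 | grep -v Warn
from vis import *; from geo import *
np.set_printoptions(precision=1,suppress=True)
t=np.array([248.0,-600.4,207.5]);R=Ro.from_euler("xyz",[-3.04527123,1.56933293,2.05891346]).as_matrix();print(R)
for b in(0,13,32,45):
    c=t-b*R[:,0]; print(b,proj("scene",[c-42.5*R[:,2],c+42.5*R[:,2]]).ravel(),proj("top",[c-42.5*R[:,2],c+42.5*R[:,2]]).ravel())
a=cv2.imread("pics/scene0.png")[120:200,20:120]; cv2.imwrite("pics/s0g.png",cv2.convertScaleAbs(cv2.resize(a,None,fx=6,fy=6,interpolation=0),alpha=2))
a=cv2.imread("pics/top0.png")[360:440,560:640]; cv2.imwrite("pics/t0g.png",cv2.convertScaleAbs(cv2.resize(a,None,fx=6,fy=6,interpolation=0),alpha=2))
E
```

```text
[[-0.   0.9  0.4]
 [ 0.   0.4 -0.9]
 [-1.  -0.  -0. ]]
0 [ 98.1 195.8  64.3 207.7] [582.8 394.5 620.2 377.2]
13 [ 96.7 191.4  62.6 203.3] [585.6 395.8 623.3 378.3]
32 [ 94.7 184.9  60.2 196.7] [589.9 397.8 628.1 379.9]
45 [ 93.3 180.4  58.6 192.1] [592.9 399.2 631.4 381.1]
```

View pics/s0g.png

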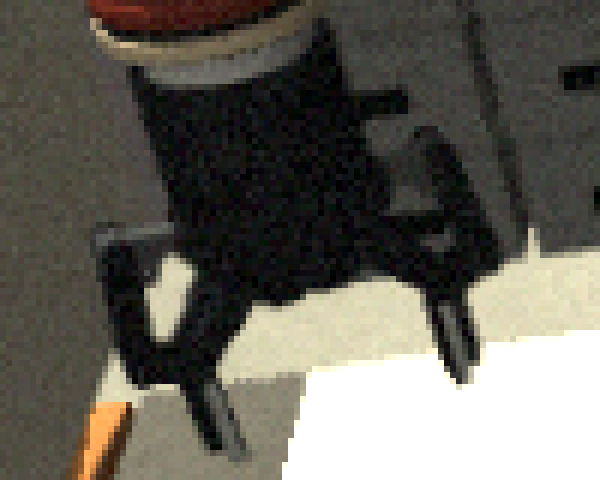

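View pics/t0g.png

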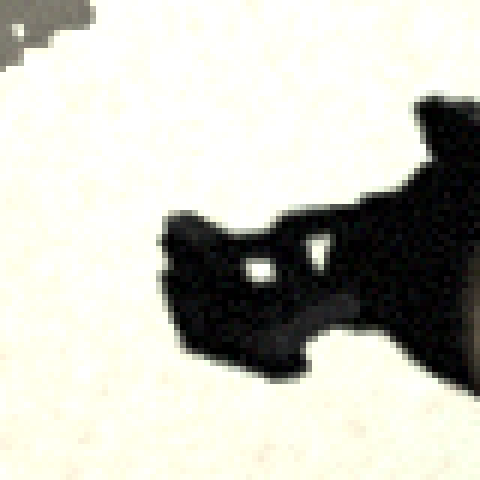

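```bash
python3 - <<'E' 2>&1 | grep -v Warn
from vis import *; from geo import *
np.set_printoptions(precision=1,suppress=True)
t=np.array([248.0,-600.4,207.5]);R=Ro.from_euler("xyz",[-3.04527123,1.56933293,2.05891346]).as_matrix()
for b in(73,93):
    c=t-b*R[:,0]; print(b,(proj("scene",[c,c-42*R[:,2],c+42*R[:,2],c-38*R[:,1],c+38*R[:,1]])-[20,120])*6)
E
```

```text
73 [[316.7 337. ]
 [420.1 303.2]
 [211.  371.8]
 [292.1 299.5]
 [342.5 376.2]]
93 [[302.2 293.1]
 [406.7 259.6]
 [195.2 327.7]
 [277.7 256.3]
 [327.8 331.6]]
```

The picture contradicts the readings. In both the start pose and this grasp, the fingertips and gripper body appear about 20 mm farther back along the tool axis than the reported TCP implies, so the tips only just reach the stem's top (about z 195). I'll open and advance along the tool axis in small steps, watching the contact force.

```bash
python3 - <<'E' 2>&1 | grep -v Warn
from vis import *; from geo import *; from bench import *
np.set_printoptions(precision=2,suppress=True)
o=tilt(35);A=Ro.from_euler("xyz",o).as_matrix()[:,0];G=TAG+34*ez
let_go(); print(read_clock(),read_opening())
f0=read_contact_force()
for d in(4,8,12,16):
    line_to(tcp(G,o)+d*A,feed=40); f=read_contact_force();print(d,f-f0,read_clock(),read_tcp_pos()-tcp(G,o)-d*A)
    if np.linalg.norm(f-f0)>4: break
for n in("scene","top"): cv2.imwrite(f"pics/{n}3.png",get_image(n)[:,:,::-1])
a=cv2.imread("pics/scene3.png")[170:270,380:490]; cv2.imwrite("pics/s3e.png",cv2.convertScaleAbs(cv2.resize(a,None,fx=6,fy=6,interpolation=0),alpha=2))
E
```

```text
5.6083 85.28835488845806
4 [ 0.53 -0.11 -0.36] 5.8583 [-0.08 -0.01 -0.31]
8 [ 0.59  0.16 -0.27] 6.1083 [-0.1  -0.04 -0.25]
12 [-0.05  0.64 -0.42] 6.3583 [-0.11 -0.03 -0.17]
16 [ 0.3   0.46 -1.06] 6.6083 [-0.08 -0.03 -0.11]
```

View pics/s3e.png

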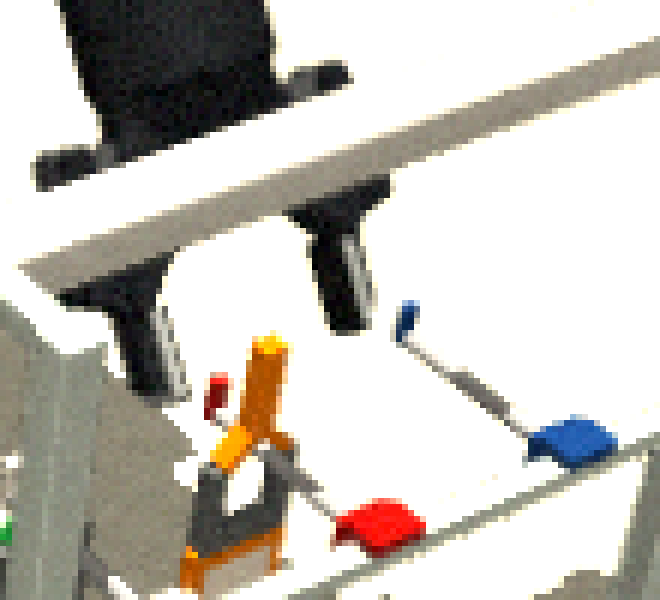

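```bash
python3 - <<'E' 2>&1 | grep -v Warn
from vis import *
a=cv2.imread("pics/top3.png")[195:285,150:270]; cv2.imwrite("pics/t3e.png",cv2.convertScaleAbs(cv2.resize(a,None,fx=6,fy=6,interpolation=0),alpha=2))
E
```

```text
(no output)
```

View pics/t3e.png

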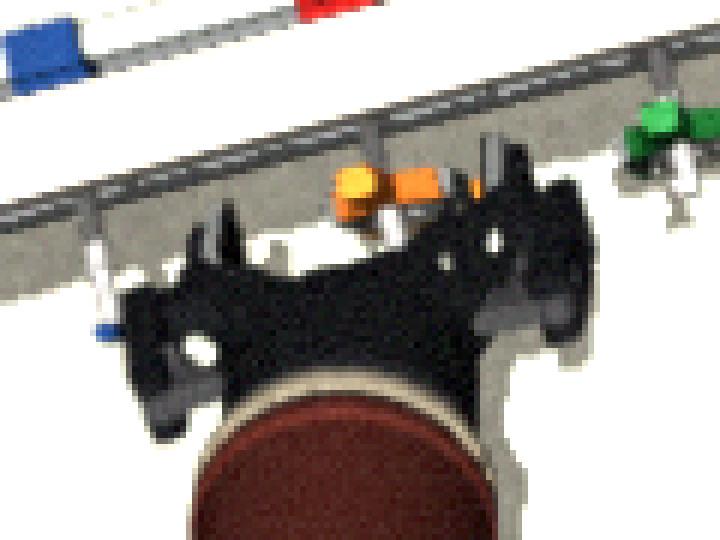

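```bash
python3 - <<'E' 2>&1 | grep -v Warn
from vis import *; from geo import *; from bench import *
np.set_printoptions(precision=1,suppress=True)
o=tilt(35);A=Ro.from_euler("xyz",o).as_matrix()[:,0];t=read_tcp_pos()
for s,u in(((410.3,235.8),(232,217)),((440.3,223.7),(187,227.8))):
    p,e=tri(s,u);print(p,e,(p-t)@A,(p-t)@ey, (p-t)@np.cross(A,ey))
E
```

```text
[567.  130.4 193.2] 3.6339634073312252 -39.69684270180212 -45.31215824731289 9.247522206671828
[544.1 217.  194.5] 2.1886645481087834 -40.44883059516496 44.27399370241869 10.440680126301213
```

```bash
python3 - <<'E' 2>&1 | grep -v Warn
from vis import *; from geo import *; from bench import *
np.set_printoptions(precision=2,suppress=True)
o=tilt(35);A=Ro.from_euler("xyz",o).as_matrix()[:,0];G=TAG+34*ez
line_to(tcp(G,o)+22*A,feed=40)
clamp(25); print(read_clock(),read_opening(),read_contact_force(),read_wrist_torque())
dwell(.1);print(read_opening(),read_tcp_pos()-tcp(G,o)-22*A)
for n in("scene","top"): cv2.imwrite(f"pics/{n}4.png",get_image(n)[:,:,::-1])
a=cv2.imread("pics/scene4.png")[170:270,380:490]; cv2.imwrite("pics/s4e.png",cv2.convertScaleAbs(cv2.resize(a,None,fx=6,fy=6,interpolation=0),alpha=2))
E
```

```text
7.6667 11.634195070240294 [-0.09 -0.06  0.41] [-0.37  0.55 -0.1 ]
11.526167307974905 [ 0.07 -0.16  0.05]
```

View pics/s4e.png

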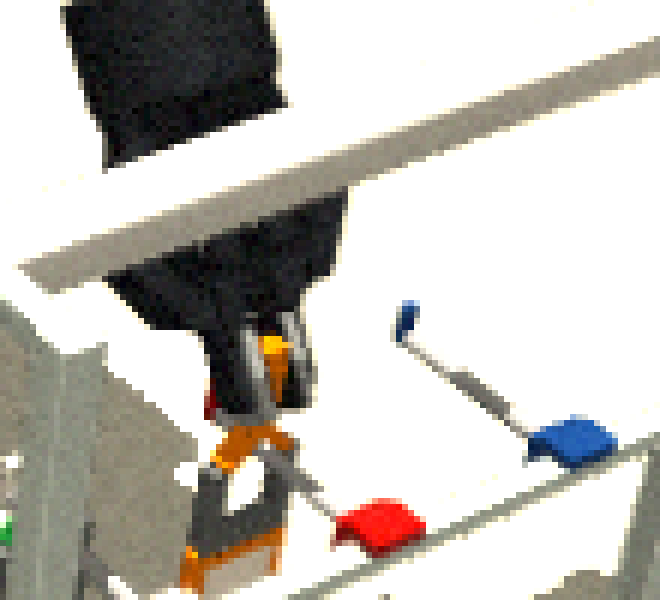

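The opening now reads 11.6 mm, which fits the 12 mm stem, and the view shows both pads over the full stem. The tool really is about 20 mm shorter than reported. I'll firm the grip, lift 24 mm and back off over the end stop.

```bash
cat >> geo.py <<'E'
OFF=22.
E
python3 - <<'E' 2>&1 | grep -v Warn
from vis import *; from geo import *; from bench import *
np.set_printoptions(precision=2,suppress=True)
o=tilt(35);A=Ro.from_euler("xyz",o).as_matrix()[:,0];T=tcp(TAG+34*ez,o)+OFF*A
for p in(T+24*ez,T+24*ez-46*ex,T+24*ez-46*ex+100*ey,T+24*ez+100*ey): print(inverse_kinematics(p,o))
clamp(50); print(read_opening())
line_to(T+24*ez,feed=60); print(read_clock(),read_opening(),read_contact_force(),read_tcp_pos()-T)
for n in("scene","top"): cv2.imwrite(f"pics/{n}5.png",get_image(n)[:,:,::-1])
a=cv2.imread("pics/scene5.png")[150:270,370:500]; cv2.imwrite("pics/s5e.png",cv2.convertScaleAbs(cv2.resize(a,None,fx=5,fy=5,interpolation=0),alpha=2))
E
```

```text
[ 0.44 -0.14 -0.81  2.17 -0.06  0.46  1.48]
[ 0.41 -0.27 -0.75  2.26 -0.26  0.49  1.65]
[ 0.39 -0.26 -0.98  2.21 -0.01  0.5   1.2 ]
[ 0.46 -0.1  -1.07  2.12  0.26  0.5   1.01]
10.961852599883377
8.6333 10.896439411563202 [-0.85 -0.56 -0.65] [-0.16  0.09 23.85]
```

View pics/s5e.png

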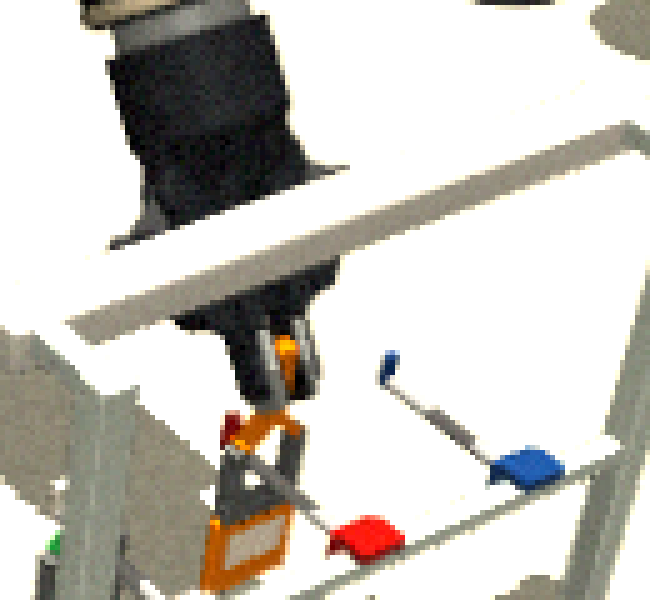

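The ticket has risen with the grip and hangs upright, with the rail now in the lower part of its eye. Next I back off in guarded steps.

```bash
python3 - <<'E' 2>&1 | grep -v Warn
from vis import *; from geo import *; from bench import *
np.set_printoptions(precision=2,suppress=True)
o=tilt(35);A=Ro.from_euler("xyz",o).as_matrix()[:,0];T=tcp(TAG+34*ez,o)+OFF*A+24*ez
f0=read_contact_force()
for d in(12,24,36,48):
    line_to(T-d*ex,feed=60); f=read_contact_force()-f0; print(d,f,read_clock(),read_opening())
    if np.linalg.norm(f)>5: print("STOP"); break
for n in("scene","top"): cv2.imwrite(f"pics/{n}6.png",get_image(n)[:,:,::-1])
a=cv2.imread("pics/scene6.png")[150:270,370:500]; a=cv2.resize(a,None,fx=3,fy=3)
b=cv2.imread("pics/top6.png")[195:285,150:280];b=cv2.resize(b,(390,270))
cv2.imwrite("pics/c6.png",cv2.convertScaleAbs(np.vstack([a,b]),alpha=1.8)[:600])
E
```

```text
12 [-0.2   1.04  1.31] 9.0833 10.945308362919913
24 [0.21 0.19 0.58] 9.4333 10.80201785433466
36 [1.37 0.5  0.68] 9.7833 10.853338082083924
48 [ 0.05 -0.05  0.26] 10.1333 11.08398143532494
```

```bash
python3 - <<'E'
import cv2,numpy as np
a=cv2.imread("pics/scene6.png")[150:270,370:500]; a=cv2.resize(a,(400,369))
b=cv2.imread("pics/top6.png")[185:305,140:270];b=cv2.resize(b,(400,369))
cv2.imwrite("pics/c6.png",cv2.convertScaleAbs(np.hstack([a,b]),alpha=1.8))
E
```

```text
(no output)
```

View pics/c6.png

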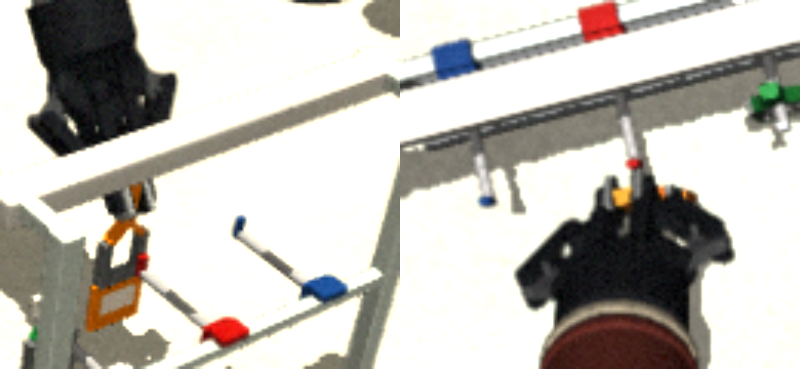

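The ticket is clear of the red stop, with no contact force on the way. I'll shift 100 mm along the rack to the blue rail and check the alignment.

```bash
python3 - <<'E' 2>&1 | grep -v Warn
from vis import *; from geo import *; from bench import *
np.set_printoptions(precision=2,suppress=True)
o=tilt(35);A=Ro.from_euler("xyz",o).as_matrix()[:,0];T=tcp(TAG+34*ez,o)+OFF*A+24*ez
line_to(T-48*ex+100*ey,feed=100); print(read_clock(),read_opening(),read_tcp_pos()-(T-48*ex+100*ey))
I={n:get_image(n)[:,:,::-1] for n in("scene","top")}
for n in I: cv2.imwrite(f"pics/{n}7.png",I[n])
a=cv2.resize(I["scene"][150:270,390:520],(400,369),interpolation=0)
b=cv2.resize(I["top"][185:305,110:240],(400,369),interpolation=0)
cv2.imwrite("pics/c7.png",cv2.convertScaleAbs(np.hstack([a,b]),alpha=1.8))
E
```

```text
11.3833 10.976672290599149 [ 0.15 -0.65 -0.13]
```

View pics/c7.png

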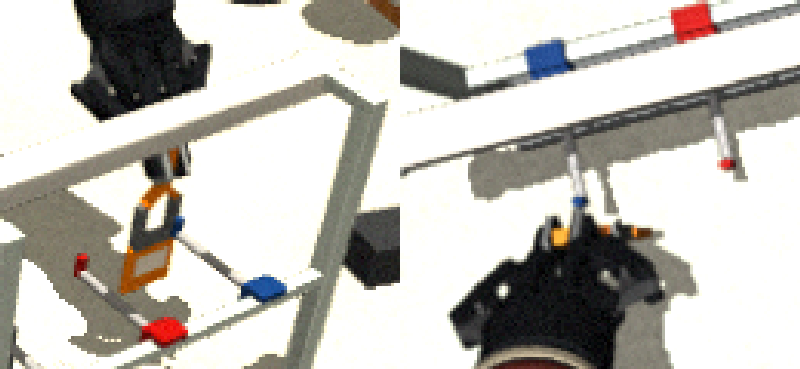

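The ticket sits relative to the blue stop as it did to the red one after withdrawal, so I'll insert with a force guard, lower, and check before releasing.

```bash
python3 - <<'E' 2>&1 | grep -v Warn
from vis import *; from geo import *; from bench import *
np.set_printoptions(precision=2,suppress=True)
o=tilt(35);A=Ro.from_euler("xyz",o).as_matrix()[:,0];T=tcp(TAG+34*ez,o)+OFF*A+24*ez+100*ey
f0=read_contact_force();ok=1
for d in(36,24,12,0):
    line_to(T-d*ex,feed=60); f=read_contact_force()-f0; print(d,f,read_clock(),read_opening())
    if np.linalg.norm(f)>5: print("STOP"); ok=0;break
if ok:
  for h in(12,18,22,24):
    line_to(T-h*ez,feed=30); f=read_contact_force()-f0; print("h",h,f,read_clock())
    if np.linalg.norm(f)>5: print("STOP"); break
I={n:get_image(n)[:,:,::-1] for n in("scene","top")}
for n in I: cv2.imwrite(f"pics/{n}8.png",I[n])
a=cv2.resize(I["scene"][150:270,390:520],(400,369),interpolation=0)
b=cv2.resize(I["top"][185:305,110:240],(400,369),interpolation=0)
cv2.imwrite("pics/c8.png",cv2.convertScaleAbs(np.hstack([a,b]),alpha=1.8))
E
```

```text
36 [-0.53 -0.33  1.49] 11.8333 11.09314555310943
24 [ 0.55 -0.79 -0.14] 12.1833 10.687370087505963
12 [-0.09 -0.46  0.04] 12.5333 10.909487456737018
0 [-0.28 -0.83  0.43] 12.8833 10.942126258674074
h 12 [ 0.22 -1.01 -0.57] 13.4333
h 18 [1.04 0.21 0.27] 13.7833
h 22 [ 0.36 -1.05  0.57] 14.0667
h 24 [ 1.56 -0.4   1.78] 14.3167
```

View pics/c8.png

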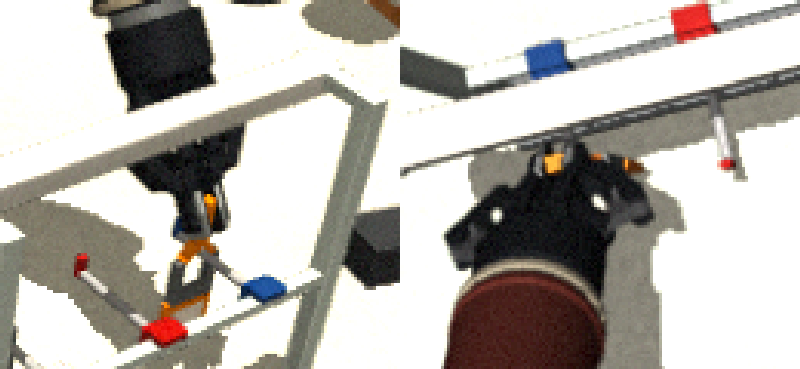

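The rail is inside the eye behind the blue stop, with light contact (+1.8 N). I'll release, back out along the tool axis and check.

```bash
python3 - <<'E' 2>&1 | grep -v Warn
from vis import *; from geo import *; from bench import *
np.set_printoptions(precision=2,suppress=True)
o=tilt(35);A=Ro.from_euler("xyz",o).as_matrix()[:,0];T=tcp(TAG+34*ez,o)+OFF*A+100*ey
let_go(); print(read_clock(),read_opening(),read_contact_force())
line_to(T-90*A,feed=120); dwell(.3)
print(read_clock(),read_joints())
I={n:get_image(n)[:,:,::-1] for n in("scene","top")}
for n in I: cv2.imwrite(f"pics/{n}9.png",I[n])
a=cv2.resize(I["scene"][180:300,390:520],(400,369),interpolation=0)
b=cv2.resize(I["top"][185:305,110:240],(400,369),interpolation=0)
cv2.imwrite("pics/c9.png",cv2.convertScaleAbs(np.hstack([a,b]),alpha=1.8))
for n,r in(("scene",(400,180,520,300)),("top",(110,185,240,305))): print(n,comps(I[n][:,:,::-1].copy(),"amber",r))
E
```

```text
15.125 85.41546781206686 [-0.05  0.41  0.1 ]
16.5167 [ 0.34 -0.34 -0.88  2.15 -0.13  0.62  1.32]
scene [([447, 214, 13, 22, 125], [454.3, 224.5]), ([442, 245, 16, 9, 48], [449.1, 248.9])]
top [([157, 235, 7, 9, 39], [160.1, 238.4]), ([167, 235, 9, 6, 41], [171.0, 237.6]), ([182, 237, 2, 3, 4], [182.8, 237.8])]
```

View pics/c9.png

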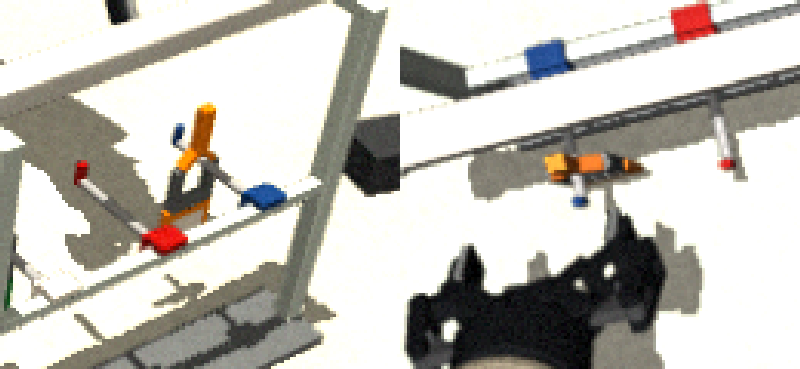

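The ticket hangs upright on the blue rail behind its stop. Its stem-to-stop pixel offset, (−7.5,−11.6), matches the original (−6.9,−11.6) on red, so x is about 21 mm. Now for the globe: I'll retreat via a safe waypoint, hover over it with jaws along y, and look.

```bash
cat >> geo.py <<'E'
OD=rot([0,0,-1],[0,1,0])
GL=np.array([457,-344.2,50.]);PK=np.array([544,-132.9,34.])
DN=np.array([0,0,-1.])
E
python3 - <<'E' 2>&1 | grep -v Warn
from vis import *; from geo import *; from bench import *
np.set_printoptions(precision=2,suppress=True)
o=tilt(35);T=tcp([475,-100,300],o)
p=read_tcp_pos(); 
movep(T,o); print(read_clock(),read_joints())
H=GL+[0,0,102]+41*DN
movep(H,OD); print(read_clock(),read_joints(),read_tcp_pos()-H)
print(inverse_kinematics(GL+[0,0,2]+41*DN,OD),inverse_kinematics(PK+[0,0,2]+41*DN,OD))
I={n:get_image(n)[:,:,::-1] for n in("scene","top")}
for n in I: cv2.imwrite(f"pics/{n}10.png",I[n])
a=cv2.resize(I["scene"][180:330,120:270],(400,400),interpolation=0)
b=cv2.resize(I["top"][200:350,385:535],(400,400),interpolation=0)
cv2.imwrite("pics/c10.png",cv2.convertScaleAbs(np.hstack([a,b]),alpha=1.8))
E
```

```text
Traceback (most recent call last):
bench.Unreachable: the arm cannot take that pose within its joint ranges
```

```bash
cat > s10.py <<'E'
from vis import *; from geo import *; from bench import *
np.set_printoptions(precision=2,suppress=True)
o=tilt(30);T=tcp([480,-100,290],o)
movep(T,o); print(read_clock(),read_joints())
H=GL+[0,0,102]+41*DN
movep(H,OD); print(read_clock(),read_joints(),read_tcp_pos()-H)
print(inverse_kinematics(GL+[0,0,2]+41*DN,OD),inverse_kinematics(PK+[0,0,2]+41*DN,OD))
I={n:get_image(n)[:,:,::-1] for n in("scene","top")}
for n in I: cv2.imwrite(f"pics/{n}10.png",I[n])
a=cv2.resize(I["scene"][180:330,120:270],(400,400),interpolation=0)
b=cv2.resize(I["top"][200:350,385:535],(400,400),interpolation=0)
cv2.imwrite("pics/c10.png",cv2.convertScaleAbs(np.hstack([a,b]),alpha=1.8))
E
python3 s10.py 2>&1 | grep -v Warn
```

```text
from vis import *; from geo import *; from bench import *
17.975 [ 0.47 -0.33 -0.12  2.1  -0.4   0.96  2.35]
19.0833 [ 0.63  0.25 -0.07  1.78  0.02  1.11  2.12] [0.93 1.07 0.8 ]
[ 0.62  0.36 -0.07  1.86  0.03  0.92  2.11] [ 0.33  0.37 -0.2   1.89  0.09  0.89  1.66]
```

View pics/c10.png

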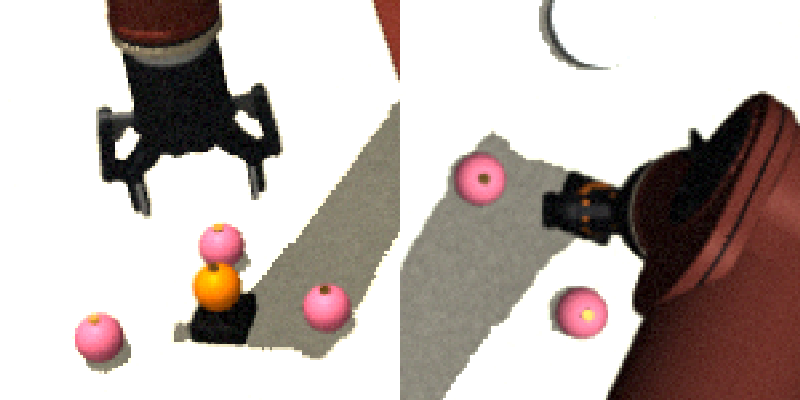

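The gripper is above the amber globe, which sits at about (202,287) in the scene image, and the pinks are clear of the finger span. I'll descend with a guard and look before closing.

```bash
cat > s11.py <<'E'
from vis import *; from geo import *; from bench import *
np.set_printoptions(precision=2,suppress=True)
P=GL+[0,0,3]+41*DN
line_to(P+[0,0,50],feed=120);dwell(.1);f0=read_contact_force()
for h in(30,15,6,0):
    line_to(P+[0,0,h],feed=60); f=read_contact_force()-f0; print(h,f,read_clock())
    if np.linalg.norm(f)>4: print("STOP"); break
print(read_tcp_pos()-P)
I={n:get_image(n)[:,:,::-1] for n in("scene","top")}
for n in I: cv2.imwrite(f"pics/{n}11.png",I[n])
cv2.imwrite("pics/c11.png",cv2.convertScaleAbs(cv2.resize(I["scene"][220:320,150:250],(600,600),interpolation=0),alpha=2))
E
python3 s11.py 2>&1 | grep -v -i Warn
```

```text
from vis import *; from geo import *; from bench import *
30 [1.15 0.18 0.4 ] 20.325
15 [ 0.31  0.15 -0.85] 20.725
6 [-0.52 -0.37 -0.41] 21.025
0 [-0.11  0.72 -0.26] 21.275
[-0.24  0.19 -0.41]
```

View pics/c11.png

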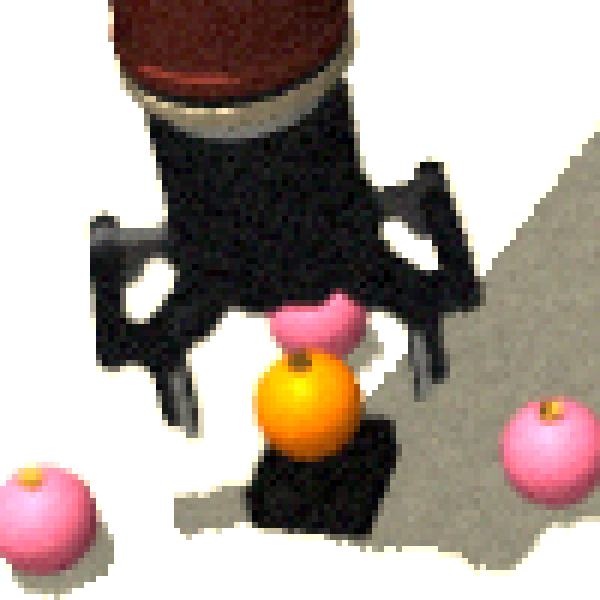

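The fingers straddle the globe evenly: tip midpoint (308,413) in the crop against globe centre (309,405), with the open tips at about the globe's centre height, as expected. Closing now.

```bash
cat > s12.py <<'E'
from vis import *; from geo import *; from bench import *
np.set_printoptions(precision=2,suppress=True)
P=GL+[0,0,3]+41*DN
clamp(25); print(read_clock(),read_opening(),read_contact_force(),read_tcp_pos()-P)
line_to(P+[0,0,30],feed=60); print(read_clock(),read_opening())
line_to(P+[0,0,90],feed=120); dwell(.1); print(read_clock(),read_opening(),read_tcp_pos()-P)
I={n:get_image(n)[:,:,::-1] for n in("scene","top")}
for n in I: cv2.imwrite(f"pics/{n}12.png",I[n])
cv2.imwrite("pics/c12.png",cv2.convertScaleAbs(cv2.resize(I["scene"][180:320,130:270],(600,600),interpolation=0),alpha=2))
E
python3 s12.py 2>&1 | grep -v -i Warn
```

```text
from vis import *; from geo import *; from bench import *
21.8417 42.69870944278731 [-0.96  0.34  1.96] [ 0.13 -0.13  0.2 ]
22.4917 42.32585410860482
23.2417 42.38793886965254 [-0.63  0.39 88.84]
```

View pics/c12.png

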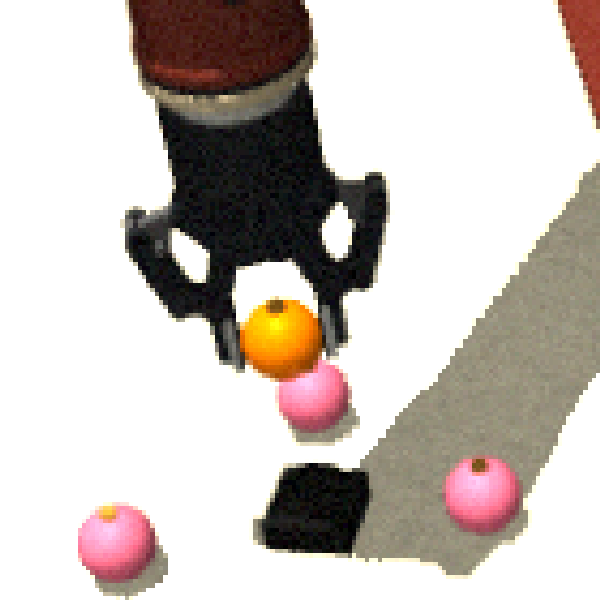

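The globe is held and lifted. Now I'll carry it over the amber pocket and check its position by camera before lowering.

```bash
cat > s13.py <<'E'
from vis import *; from geo import *; from bench import *
np.set_printoptions(precision=2,suppress=True)
Q=PK+[0,0,3]+41*DN
line_to(Q+[0,0,100],feed=150); print(read_clock(),read_opening())
line_to(Q+[0,0,30],feed=100); dwell(.3); t=read_tcp_pos();print(read_clock(),read_opening(),t-Q)
I={n:get_image(n) for n in("scene","top")}
for n in I:
    cv2.imwrite(f"pics/{n}13.png",I[n][:,:,::-1])
    for c in("amber","green"): print(n,c,comps(I[n],c,{"scene":(255,240,345,350),"top":(330,180,400,300)}[n],15))
cv2.imwrite("pics/c13.png",cv2.convertScaleAbs(np.hstack([cv2.resize(I["scene"][230:350,240:360],(400,400),interpolation=0),cv2.resize(I["top"][170:300,300:430],(400,400),interpolation=0)])[:,:,::-1],alpha=2))
E
python3 s13.py 2>&1 | grep -v -i Warn
```

```text
from vis import *; from geo import *; from bench import *
25.0167 42.43139030094754
26.1667 42.237069051091346 [ 0.31 -0.07 30.47]
scene amber [([286, 283, 18, 22, 262], [294.5, 292.0]), ([288, 309, 15, 4, 17], [294.2, 311.1])]
scene green [([286, 275, 13, 12, 81], [292.5, 279.6]), ([291, 315, 19, 20, 272], [300.2, 324.7])]
top amber []
top green []
```

View pics/c13.png

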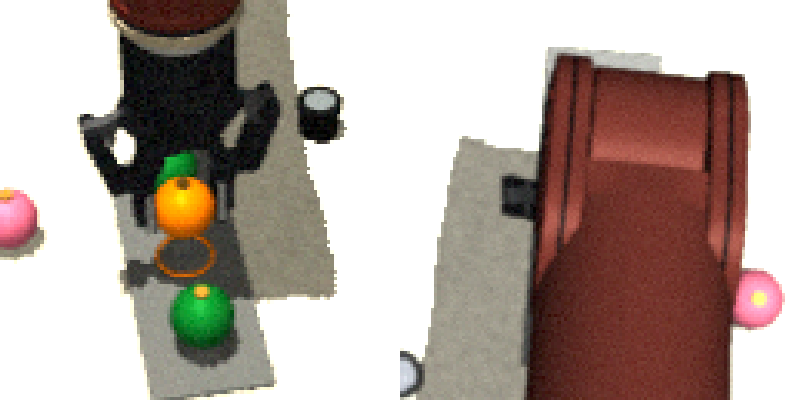

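```bash
python3 - <<'E' 2>&1 | grep -v -i Warn
from vis import *; from geo import *
np.set_printoptions(precision=1,suppress=True)
def cen(p,c,r):
    im=cv2.imread(p)[:,:,::-1].copy();x0,y0,x1,y1=r;m=mask(im,c)[y0:y1,x0:x1]
    k=max(cv2.findContours(m,0,2)[0],key=cv2.contourArea);(u,v),q=cv2.minEnclosingCircle(cv2.convexHull(k));return np.array([u+x0,v+y0,q])
b=cen("pics/scene13.png","amber",(270,275,320,305));print("ball",b)
g1=cen("pics/scene0.png","green",(270,265,310,300));g2=cen("pics/scene0.png","green",(280,310,325,345));print(g1,g2)
print("held ball",plane("scene",[b[:2]],64.4), "TCP (544.3,-133)")
g=plane("scene",[g1[:2],g2[:2]],34);print("pocket",g.mean(0),np.linalg.norm(g[0]-g[1]))
a=cen("pics/scene0.png","amber",(185,272,215,300));print("globe0",a,plane("scene",[a[:2]],50))
a=cen("pics/scene12.png","amber",(180,240,215,275));print("globe lifted (TCP 456.4,-343.8)",a,plane("scene",[a[:2]],138.8))
E
```

```text
ball [293.9 294.4  11.8]
[289.7 279.8   8.6] [299.9 324.3   9.7]
held ball [[ 552.2 -135.2   64.4]] TCP (544.3,-133)
pocket [ 543.7 -132.5   34. ] 149.68521853369757
globe0 [200.7 286.4   8.7] [[ 454.5 -343.1   50. ]]
globe lifted (TCP 456.4,-343.8) [195.1 258.7   9.5] [[ 456.1 -343.   138.8]]
```

```bash
python3 - <<'E' 2>&1 | grep -v -i Warn
from vis import *; from geo import *
np.set_printoptions(precision=1,suppress=True)
im=cv2.imread("pics/scene13.png")[:,:,::-1].copy()
m=mask(im,"amber");print(m[278:308,280:310].sum(1)//255)
for uv in((294.5,292.),(294.8,292.2)): print(plane("scene",[uv],64.4))
m[:,:270]=0;m[:,320:]=0;m[302:]=0;m[:280]=0
y,x=np.nonzero(m);print(x.min(),x.max(),y.min(),y.max())
E
```

```text
[ 0  0  0  0  0  5  7 11 15 16 18 18 18 18 17 17 16 16 16 14 13 11  7  4
  2  2  1  1  1  0]
[[ 544.9 -132.1   64.4]]
[[ 545.7 -131.5   64.4]]
286 303 283 301
```

In the scene view the held globe measures (545,−132) and the pocket (544–545,−132.4), so they agree within about 1 mm. Lowering gently with a force guard.

```bash
cat > s14.py <<'E'
from vis import *; from geo import *; from bench import *
np.set_printoptions(precision=2,suppress=True)
Q=PK+[0,0,3]+41*DN
dwell(.1);f0=np.mean([read_contact_force() for _ in range(3)],0)
for h in(12,6,4,3,2,1.2,.6,0):
    line_to(Q+[0,0,h],feed=25 if h>5 else 10); f=read_contact_force()-f0; print(h,f,read_clock(),read_tcp_pos()-Q)
    if f[2]>3 or np.linalg.norm(f)>5: print("CONTACT"); break
I=get_image("scene");cv2.imwrite("pics/scene14.png",I[:,:,::-1])
cv2.imwrite("pics/c14.png",cv2.convertScaleAbs(cv2.resize(I[260:350,250:340],(600,600),interpolation=0)[:,:,::-1],alpha=2))
E
python3 s14.py 2>&1 | grep -v -i Warn
```

```text
from vis import *; from geo import *; from bench import *
12 [-1.58  0.19  0.54] 27.2333 [ 0.1  -0.04 12.11]
6 [-1.85  0.78  0.15] 27.625 [-0.18  0.04  5.78]
4 [-1.81  0.02  0.13] 27.975 [-0.02  0.02  3.96]
3 [-1.39  0.37  0.33] 28.225 [-0.06  0.01  2.94]
2 [-1.52 -0.01  0.58] 28.475 [-0.09  0.03  1.93]
1.2 [-1.85 -0.56  0.71] 28.725 [-0.04  0.02  1.12]
0.6 [-1.78 -0.01  0.84] 28.975 [ 0.05 -0.01  0.63]
0 [-2.29  0.19  4.19] 29.225 [ 0.15 -0.03  0.24]
CONTACT
```

View pics/c14.png

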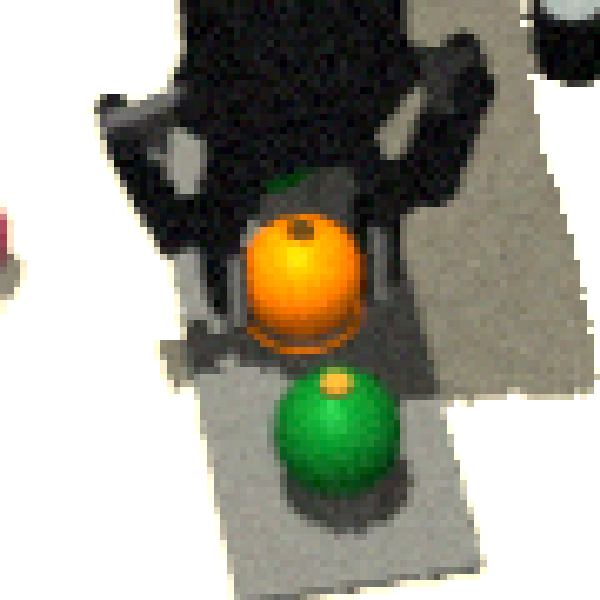

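Contact came at the expected height with about 3–4 N, and the globe sits centred over the amber ring. I'll release, retreat straight up and check.

```bash
cat > s15.py <<'E'
from vis import *; from geo import *; from bench import *
np.set_printoptions(precision=2,suppress=True)
Q=PK+[0,0,3]+41*DN
let_go(); print(read_clock(),read_opening(),read_contact_force())
line_to(Q+[0,0,120],feed=100)
movep(tcp([470,-330,260],OD),OD); dwell(.3); print(read_clock())
I={n:get_image(n) for n in("scene","top")}
for n in I: cv2.imwrite(f"pics/{n}15.png",I[n][:,:,::-1])
cv2.imwrite("pics/c15.png",cv2.convertScaleAbs(np.hstack([cv2.resize(I["scene"][240:360,240:360],(400,400),interpolation=0),cv2.resize(I["top"][180:300,300:420],(400,400),interpolation=0)])[:,:,::-1],alpha=2))
for n in I:
    for c in("amber","green"): print(n,c,comps(I[n],c,{"scene":(255,240,345,350),"top":(330,180,400,300)}[n],15))
for n,r in(("scene",(400,180,520,300)),("top",(110,185,310,305))): print(n,comps(I[n],"amber",r),comps(I[n],"green",r))
a=[s for s in comps(I["top"],"amber",(330,180,400,300),60)]
if a: print(plane("top",[a[0][1]],34))
E
python3 s15.py 2>&1 | grep -v -i Warn
```

```text
from vis import *; from geo import *; from bench import *
29.775 85.34577728856684 [-0.19 -0.1  -0.31]
32.3917
scene amber [([286, 292, 18, 21, 284], [294.4, 301.3])]
scene green [([282, 272, 17, 17, 218], [289.9, 280.1]), ([291, 315, 19, 19, 265], [300.1, 324.7])]
top amber [([354, 228, 18, 19, 264], [362.4, 236.7])]
top green [([356, 194, 19, 19, 249], [365.0, 202.9]), ([350, 262, 20, 18, 247], [359.4, 270.6])]
scene [([447, 214, 13, 22, 123], [454.3, 224.4]), ([442, 245, 16, 9, 43], [449.4, 248.8])] []
top [([157, 235, 7, 9, 39], [160.1, 238.4]), ([167, 235, 9, 6, 40], [171.0, 237.6]), ([182, 237, 2, 3, 4], [182.8, 237.8])] [([254, 212, 17, 10, 86], [261.7, 215.6])]
[[ 542.68 -133.64   34.  ]]
```

View pics/c15.png

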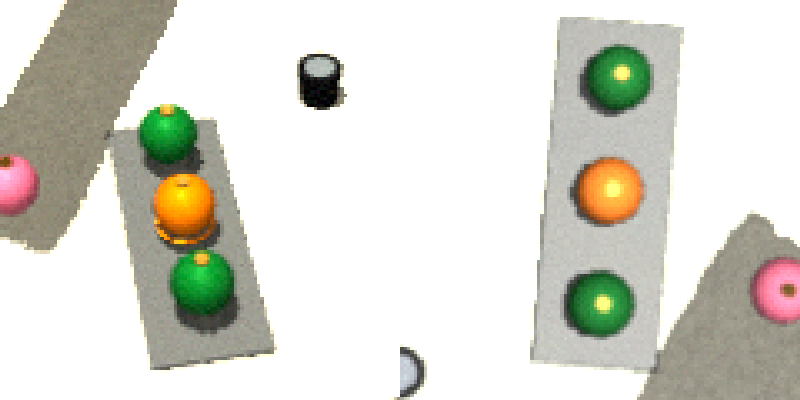

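View pics/scene15.png

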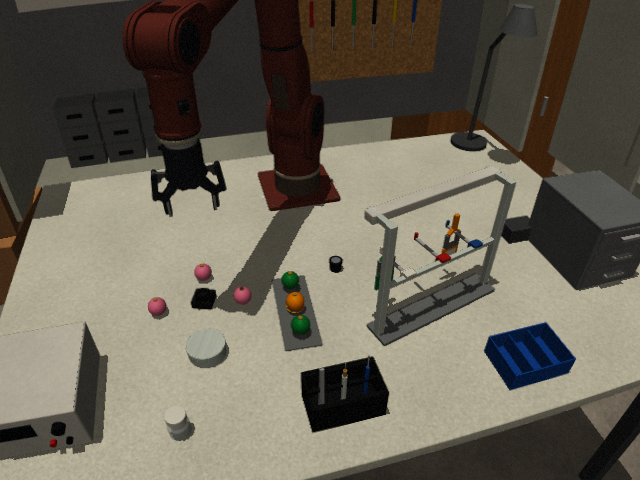

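The globe measures (542.7,−133.6) in the top view, and the midpoint between the green globes is (542.9,−133.5), so it is within 0.3 mm of the pocket centre. The greens haven't moved, and the ticket hangs unchanged on the blue rail, so I'm handing in.

```bash
python3 -c "
from bench import *
job_done(); print(read_clock())"
```

```text
the job is handed in; nothing more can be done
the job is handed in; nothing more can be done
```

The job is handed in; the last clock reading, just before that, was about 32 s of the 64 s allowed. No verdict is reported, so this rests on my own checks.

- **Ticket:** I lifted the amber ticket 24 mm off the red rail and over its end stop, hung it on the blue rail and let it go. It hangs upright about 21 mm behind the blue stop, and its pixel positions were unchanged in the last pictures.
- **Globe:** I took the amber globe from its cradle and lowered it into the amber-ringed pocket under a force guard, with about 4 N at contact. The last top view puts it within 0.3 mm of the midpoint between the two green globes, which is the pocket centre. That is finer than the 2 mm camera calibration, but both points come from the same view.
- **Left alone:** The green globes and green ticket have not moved beyond measurement noise. I checked the tin and loupe only by eye in the last picture, and they look as they were.

**Checks that disagreed:**
- **Tool length:** The fingers are about 20 mm shorter along the tool axis than the reported TCP implies. My first close on the ticket caught only the tip of its stem (9–10 mm opening instead of 12). I released it, advanced 22 mm and gripped again properly; the ticket had not moved. I used that correction for the rest of the job.
- **Cameras:** The two views differed by up to about 4 mm, so I used the mean of both.

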